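Seat a friction tuning peg in a bass ukulele

ROBOT

A 6-joint arm with a two-finger parallel gripper is mounted at the origin on the work surface. World frame = base frame: x ahead of the robot, y to its left, z up, the work surface at z = 0. Lengths are in m, angles in degrees, forces in N, time in s.
With the tool pointing down it reaches from about 0.325 to 0.9 m from the base axis. Payload 6.1 kg.
Tool frame: the origin (TCP) lies between the finger pads; the fingertips stand arm.tip_extent ahead of it and the grasp point (between the pads) lies 11 mm behind it (arm.tip_extent is the distance from the TCP to the fingertips, in m); z points along the fingers, y is the line along which they close (so a half turn about z gives the same grasp; the last joint's range is limited). The gripper opens to 87 mm and grips with 3 to 60 N. Pads are 19 mm wide; open, the fingers measure 117 mm over their backs; the gripper's body (75 mm by 190 mm) begins 51 mm behind the grasp point.
Start: joints at [65.598, 12.628, 87.462, -0, 79.91, -7.225], TCP at [0.185, 0.597, 0.195] pointing down, gripper open.
Joint ranges: [-170.65, 170.65], [-52.31, 119.04], [5.05, 147.46], [-71.25, 251.25], [11.57, 151.72], [-153.62, 153.62]. Speed limits (degrees/s): [147.25, 147.25, 172.46, 180, 180, 180].

INTERFACE

Orientations are given as a 3x3 rotation matrix whose columns are the frame's x, y, z axes.
In Python, from rig import arm gives the robot as it stands.
- The arm moves only by the shell command python3 -m inch 'ROWS' [OPENING]. ROWS is JSON, a list of rows, each a list of 2 entries, a list of its own where there are three numbers: the shift along the tool's x, y, z in units of 40 mm (1.0 is 40 mm), then the turn, a rotation vector about the tool's x, y, z in units of 5 degrees (1.0 is 5 degrees). A call has 1 to 20 rows; each row is the pose to reach, as a shift and turn from the pose commanded when the call began, along the tool's axes at that moment; what a row does not reach only later rows make up. A row lasts 1/10 s, in which the tool goes at most 50 mm and 8.59 degrees, less where a joint would pass 70% of its speed; a pose out of reach is approached as far as the arm can. A call with a gripper value outside its range is refused whole. OPENING is the finger opening in mm, from 0 to 87, set as the call begins (- or left out, the last holds). The fingers move at their own pace and stop on an object; the grip force is fixed at half the most. Time passes only in rows, so rows that repeat a pose let the fingers close. It gives the time, the measured TCP pose, the force, the opening and the grip force at its end, in the units of the state.
- arm.get_obs(): the state, without advancing time (a new reading comes with each control period).
- arm.snapshot(name): name is "side" or "top" or "wrist"; returns a dict with "img" (400x640x3 uint8, red, green, blue), "fov_y" (degrees; the focal length in pixels is half the picture's height over the tangent of half this angle, whatever the lens; pixels are square), "cx", "cy" (the principal point, pixels), "R" (3x3) and "t" (3): a world point X has camera coordinates R X + t. Camera axes: x right, y down, z forward; pixel columns grow to the right and rows downward; lengths in m; the calibration is good to about 2 mm. A picture is of the moment at which its call begins. There is no depth.
- arm.sign_off(): hands the job in; it is judged then, once.
The state is a dict: "t": time; "joint_pos": joint angles; "joint_velocities": joint speeds; "joint_torque": joint torques, N m; "tcp_pos": TCP position; "eef_rot": TCP orientation; "contact_force": force on the tool from outside, world axes, zero at the start; "moment": the same for the moment, N m; "gripper_width": finger opening in m; "grasp_force": force on a finger pad.
Only numpy, scipy, OpenCV 4.12 (cv2) and the standard library are available. Lean on these libraries where they do the work, as an engineer would, in place of code of your own. Each camera call takes 0.05 s, during which the arm holds its last target. There are 200 camera calls.

TASK

Take the black tuning peg out of the rack and stand it in the empty peg hole of the ukulele with its button across the neck. Then turn it while pressing it down gently, never harder than 25 N, until its button lies in line with the neck and the peg is wedged at least as deep as the three pegs beside it, and let go. Leave the other things where they are.

Things in the scene. Friction and masses are not known exactly. Their poses are not given: they have to be found in the camera images.
- peg: Loose black tuning peg, the one to fit; starts upright in one of the rack's three holes. Origin: on its axis at the underside of its round collar (22 mm diameter, 4 mm thick); z up. Below the origin: tapered shaft 34 mm long, 14.9 mm diameter under the collar, 9.4 mm at the tip. Mass 60 g.
- peg_button (a point): Centre of the black peg's flat grip button, 25 mm above the peg's origin. The button is 28 mm long (along the peg's x), 12 mm thick (along its y), 26 mm tall; it ends 38 mm above the origin, with a small pale dot on top up to 41 mm. Below it an 11 mm stem leads to the collar.
- hole (a point): Centre of the empty peg hole's mouth on the ukulele's headstock, level with its upper face (about 73 to 88 mm above the table), ringed red-brown; z up, the neck runs to the point's -y. Hole: vertical, through, 13.6 mm diameter (countersunk to 17 mm at the mouth), tapered like the peg. The peg first touches its wall with the collar's underside 8 mm above the wood; from there it wedges as the wood gives, and stays when released.
- headstock (a point): Middle of the headstock's upper face, at x, y = (27, -28) mm from the hole, same axes. Bass ukulele, face down; headstock level, 26 mm thick, x -34 to 88 mm, y -92 to 36 mm from the hole. Three black fitted pegs, buttons in line with the neck, collar undersides 2.5 mm and tops 44 mm above the wood, at x, y = (54, 0), (0, -54), (54, -54) mm from the hole.
- uke (a joint): How far (m) the ukulele is pressed down into its springy cork rest: 0 free, 12.5 N per mm, so 0.002 is 25 N. The hole and the fitted pegs sink with it; the ukulele moves no other way.
- hole_low (a point): Point 26 mm below the mouth, at the hole's lower end. Feel: pressed straight down, the wedging peg sticks, about 6 to 8 N per mm: 25 N is not enough. Turned under load it goes in with 2 to 4 N per mm (about 15 to 18 N in all, several turns to and fro are fine), now and then with a sudden slip; the moment to turn it stays under 0.4 N m. Gripped off centre it rubs: give way sideways.
- rack: Light wooden peg rack, fixed block 185 mm along its x, 50 mm along its y, 40 mm tall, origin at the centre of its underside. Three through holes of 16 mm at x = -60, 0 and 60 mm on its middle line; each holds an upright peg whose collar rests on the rack's top.
- peg_pale: Spare peg of pale yellow wood, same shape as the black one, standing in the rack: leave it there.
- peg_red: Spare peg of red-brown wood, same shape as the black one, standing in the rack: leave it there.
- tape_roll: Roll of cream masking tape, 90 mm diameter, 24 mm tall, lying flat; origin at the centre of its underside. Bystander.
- green_cup: Green plastic cup, 76 mm diameter, 100 mm tall, upright; origin at the centre of its underside. Bystander.
- screwdriver: Red-handled screwdriver lying on the table. Bystander.
- meter: Yellow multimeter, 190 x 95 x 55 mm, lying flat; origin at the centre of its underside. Bystander.
- glue_bottle: White glue bottle with orange cap, 44 mm diameter, 110 mm tall, upright; origin at the centre of its underside. Bystander.
Mind the look-alikes: they are no part of the job. Leave any turquoise look-alike of the peg alone.

How it is judged (in metres and radians):
On the way, in this order (a step that is already met when the one before it is completed fails the run):
1. The black peg stands in the empty hole with its button across the neck (within 30 degrees of square to it), collar not more than 16 mm above the wood (horizontal distance between peg and hole below 0.003 m and angle between peg's own z axis and vertical below 0.07 rad and z of peg in the frame of hole below 0.016 m and angle between the x axis of peg and the y axis of hole, either way round above 1.047 rad), for 0.2 s.
2. The peg has been turned in line with the neck (within 20 degrees) and wedged until its collar is less than 3.5 mm above the wood (horizontal distance between peg and hole below 0.003 m and angle between peg's own z axis and vertical below 0.07 rad and z of peg in the frame of hole below 0.0035 m and angle between the x axis of peg and the y axis of hole, either way round below 0.349 rad), for 0.1 s.
At the end, for the whole second after the job is handed in: Black peg released and at rest in the hole: axis within 3 mm and 4 degrees, collar underside under 3.5 mm above the wood (neighbours: 2.5; deeper is fine), button within 20 degrees of the line of the neck; spare pegs moved under 20 mm, other loose things under 30 mm (all of step 2 and linear speed of peg below 0.02 m/s and distance of each of peg_pale, peg_red from where it was at the start of the episode below 0.02 m and distance of each of tape_roll, green_cup, screwdriver, meter, glue_bottle from where it was at the start of the episode below 0.03 m); the robot touches nothing.
It fails at once if The ukulele is pressed down with more than 25 N (2 mm into its springy rest) (value of joint uke above 0.002 m).
It fails at once if Another loose thing is pushed away (a spare peg by 20 mm or more, the rest by 30 mm or more) (distance of any of peg_pale, peg_red from where it was at the start of the episode above 0.02 m or distance of any of tape_roll, green_cup, screwdriver, meter, glue_bottle from where it was at the start of the episode above 0.03 m).
It also fails if it takes over 72 s, if anything falls off the work surface, if the arm or the gripper's body presses on something with over 40 N, if the wrist force passes 120 N, or if a joint passes its speed limit or range.

## Working session

There is one attempt and no reset: what is moved stays moved. The work goes in short steps, Python scripts to look and compute and a shell command to move; the robot and the scene stay as the last step left them, time stands still between calls to the robot, and variables do not carry over. Pictures are saved under pics/ and viewed, at most 10 in all, crops included, and the job is handed in when it is done.

```bash
mkdir -p pics
cat > h.py <<'E'
from rig import arm
import numpy as np, cv2, json
def snap(n,f):
    s=arm.snapshot(n); cv2.imwrite(f'pics/{f}.png',s['img'][:,:,::-1].copy())
    np.savez(f'pics/{f}.npz',fov=s['fov_y'],c=[s['cx'],s['cy']],R=s['R'],t=s['t']); return s
def ray(f,u,v):
    d=np.load(f'pics/{f}.npz'); fl=200/np.tan(np.radians(d['fov']/2)); R=d['R']
    return -R.T@d['t'], R.T@np.array([(u-d['c'][0])/fl,(v-d['c'][1])/fl,1])
def atz(f,u,v,z):
    o,r=ray(f,u,v); return o+r*(z-o[2])/r[2]
def tri(obs):
    A=np.zeros((3,3));b=np.zeros(3)
    for f,u,v in obs:
        o,r=ray(f,u,v); r=r/np.linalg.norm(r); P=np.eye(3)-np.outer(r,r); A+=P;b+=P@o
    return np.linalg.solve(A,b)
def proj(f,X):
    d=np.load(f'pics/{f}.npz'); fl=200/np.tan(np.radians(d['fov']/2)); c=d['R']@np.array(X)+d['t']
    return c[:2]/c[2]*fl+d['c']
def crop(f,x,y,w,h,k,out):
    cv2.imwrite(f'pics/{out}.png',cv2.resize(cv2.imread(f'pics/{f}.png')[y:y+h,x:x+w],None,fx=k,fy=k,interpolation=cv2.INTER_CUBIC))
E
python3 - <<'E'
from h import *
for n in ('top','side','wrist'): snap(n,n+'0')
o=arm.get_obs(); print(o['tcp_pos'],o['eef_rot'],arm.tip_extent,o['contact_force'])
for n in('top0','side0'): d=np.load(f'pics/{n}.npz'); print(d['fov'],d['R'].round(3),(-d['R'].T@d['t']).round(3))
E
```

```text
[0.18436267 0.5966395  0.19367018] [[-9.55385671e-01  2.95360440e-01 -6.56126015e-04]
 [ 2.95361087e-01  9.55384700e-01 -1.37988968e-03]
 [ 2.19287934e-04 -1.51212092e-03 -9.99998833e-01]] 0.008 [ 0.92268679  0.3753589  -0.13034548]
54.26430169548127 [[-0.014 -0.999 -0.029]
 [-0.987  0.018 -0.162]
 [ 0.162  0.027 -0.986]] [0.423 0.208 1.013]
46.732914779535236 [[ 0.974 -0.226 -0.02 ]
 [-0.177 -0.703 -0.689]
 [ 0.142  0.675 -0.724]] [ 0.416 -0.447  0.798]
```

View pics/top0.png

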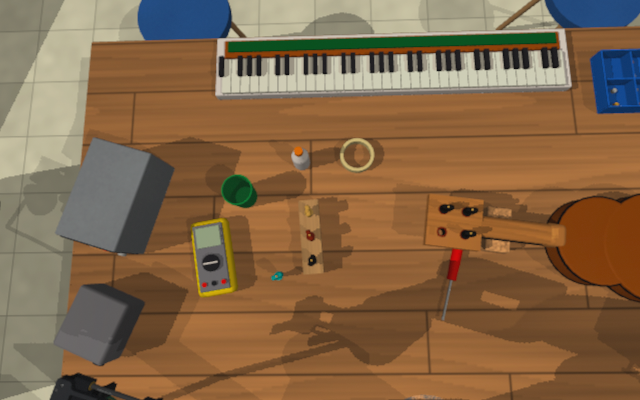

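View pics/side0.png

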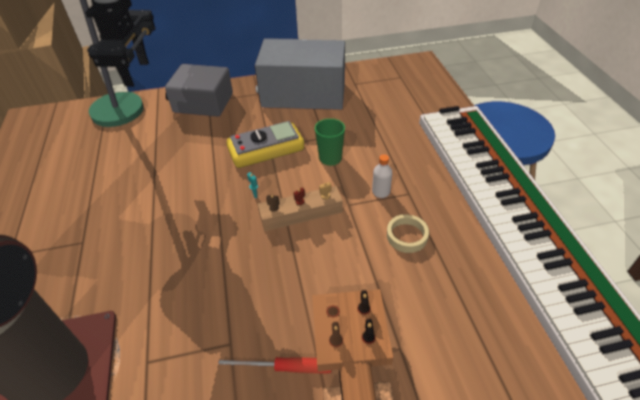

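Top view: the rack is at about (311,237), with a pale peg (308,210), a red peg (310,236) and a black peg (312,261). A turquoise look-alike stands outside the rack at (278,276). The headstock has three black pegs and a red-brown empty ring at about (441,232). The black rack peg fits the description, so I'll confirm it in crops.

Run:
```python
from h import *
crop('top0',260,190,90,100,6,'a'); crop('top0',415,180,90,80,6,'b')
crop('side0',240,165,110,80,5,'c'); crop('side0',300,280,110,80,5,'d')
a,b,c,d=[cv2.imread(f'pics/{k}.png') for k in 'abcd']
def fit(i,w,h): return cv2.resize(i,(w,h))
top=np.hstack([cv2.resize(a,(360,400)),cv2.resize(b,(440,400*440//450+9))[:400]]) if 0 else None
A=np.zeros((600,540,3),np.uint8);A[:]=a
cv2.imwrite('pics/e1.png',np.hstack([cv2.resize(a,(360,400)),cv2.resize(b,(432,384),).copy() if 0 else cv2.copyMakeBorder(cv2.resize(b,(432,384)),0,16,0,0,cv2.BORDER_CONSTANT)]))
cv2.imwrite('pics/e2.png',np.hstack([cv2.resize(c,(396,288)),cv2.resize(d,(396,288))]))
```

```text
(no output)
```

View pics/e1.png

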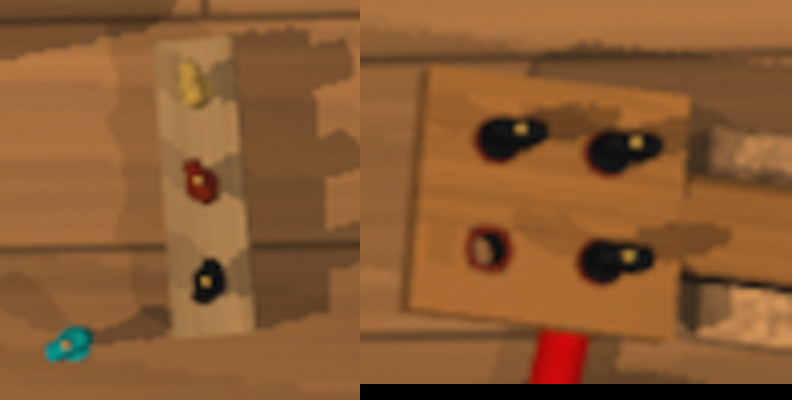

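View pics/e2.png

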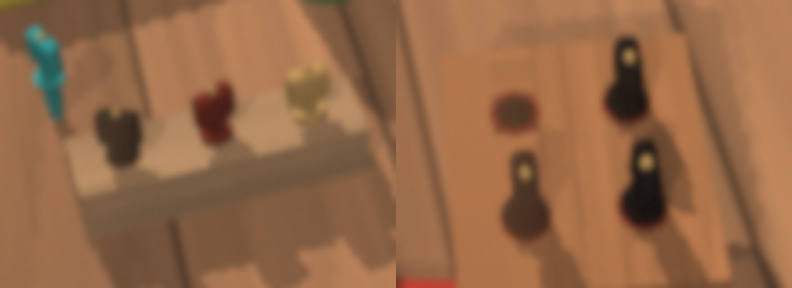

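Run:
```python
from h import *
P=lambda x,y:('top0',260+x/4,190+y/4)
Q=lambda x,y:('top0',415+(x-360)/4.8,180+y/4.8)
S=lambda x,y:('side0',240+x/3.6,165+y/3.6)
T=lambda x,y:('side0',300+(x-396)/3.6,280+y/3.6)
print('peg dot tri',tri([P(205,281),S(116,110)]),atz(*P(205,281),.081),atz(*S(116,110),.081))
print('red/pale',atz(*P(198,181),.081),atz(*P(193,88),.081))
print('hole tri',tri([Q(488,249),T(515,112)]))
for q,t in(((521,128),(629,57)),((637,142),(646,162)),((628,256),(525,173))): print('dots',tri([Q(*q),T(*t)]))
for z in(.075,.08,.085):
  print(z,atz(*Q(488,249),z),atz(*T(515,112),z))
# rack corners at z .04
print([atz(*P(*c),.04).round(4) for c in((156,42),(232,38),(254,329),(175,336))])
# headstock top corners
print([atz(*Q(*c),.08).round(4) for c in((427,66),(692,98),(408,310),(672,340))])
```

```text
peg dot tri [0.44091077 0.26563532 0.07819048] [0.43902496 0.26550093 0.081     ] [0.44264309 0.26284268 0.081     ]
red/pale [0.49823152 0.26920119 0.081     ] [0.55440331 0.27179993 0.081     ]
hole tri [ 0.50264077 -0.04368949  0.08492487]
dots [ 0.55598719 -0.05164278  0.12608272]
dots [ 0.54815823 -0.10527797  0.12702339]
dots [ 0.49479087 -0.09736372  0.12615626]
0.075 [ 0.50174697 -0.04625349  0.075     ] [ 0.50560981 -0.03806721  0.075     ]
0.08 [ 0.50132695 -0.04489736  0.08      ] [ 0.50498775 -0.04089394  0.08      ]
0.085 [ 0.50090692 -0.04354122  0.085     ] [ 0.50436569 -0.04372067  0.085     ]
[array([0.59  , 0.2979, 0.04  ]), array([0.5917, 0.2497, 0.04  ]), array([0.4101, 0.2381, 0.04  ]), array([0.4066, 0.2868, 0.04  ])]
[array([ 0.5939, -0.0202,  0.08  ]), array([ 0.5751, -0.1506,  0.08  ]), array([ 0.4719, -0.004 ,  0.08  ]), array([ 0.4554, -0.1314,  0.08  ])]
```

```bash
cat >> h.py <<'E'
def to(x,y,z):
    "shift in tool axes, units of 40mm, from measured pose"
    o=arm.get_obs(); print('go',(np.array(o['eef_rot']).T@(np.array([x,y,z])-o['tcp_pos'])/.04).round(3))
def st():
    o=arm.get_obs(); R=np.array(o['eef_rot']); print(o['t'],np.round(o['tcp_pos'],4),'yawy',np.degrees(np.arctan2(R[1,1],R[0,1])).round(2),'z',R[:,2].round(4),'F',np.round(o['contact_force'],1),'M',np.round(o['moment'],2),'w',o['gripper_width'],'g',o['grasp_force'],'q',np.round(o['joint_pos'],1))
E
python3 -c "
from h import *
st();to(.44,.2655,.17)"
```

```text
0.15 [0.1844 0.5966 0.1937] yawy 72.82 z [-7.0e-04 -1.4e-03 -1.0e+00] F [ 0.9  0.4 -0.1] M [-0.02  0.04 -0.01] w 0.08727849496487602 g 0.0 q [65.6 12.7 87.5  0.  79.9 -7.2]
go [-8.551 -6.021  0.599]
```

```bash
python3 -m inch '[[[-8.55,-6.02,0.4],[0,0,0]],[[-8.55,-6.02,0.4],[0,0,0]],[[-8.55,-6.02,0.4],[0,0,0]],[[-8.55,-6.02,0.4],[0,0,0]],[[-8.55,-6.02,0.4],[0,0,0]],[[-8.55,-6.02,0.4],[0,0,0]],[[-8.55,-6.02,0.4],[0,0,0]],[[-8.55,-6.02,0.4],[0,0,0]],[[-8.55,-6.02,0.6],[0,0,0]],[[-8.55,-6.02,0.6],[0,0,0]],[[-8.55,-6.02,0.6],[0,0,0]],[[-8.55,-6.02,0.6],[0,0,0]],[[-8.55,-6.02,0.6],[0,0,0]]]' 40; python3 -c "
from h import *
snap('wrist','w1');st();print(proj('w1',[.44,.2655,.081]),proj('w1',[.44,.2655,.04]))
s=cv2.imread('pics/w1.png');"
```

```text
t: 1.45
tcp_pos: [0.4396, 0.2672, 0.1709]
eef_rot: [[-0.956, 0.294, 0.0], [0.294, 0.956, 0.0], [-0.0, 0.0, -1.0]]
contact_force: [0.3, 1.0, 1.0]
gripper_width: 0.0403
grasp_force: 0.0
1.5 [0.4396 0.2672 0.1708] yawy 72.93 z [ 3.e-04  3.e-04 -1.e+00] F [ 0.1 -1.2  0.2] M [ 0.05 -0.01 -0.03] w 0.039804182094516166 g 0.0 q [ 22.5  -1.6 105.3   0.   76.2 -50.4]
[319.00627279 198.92162415] [319.2834347  189.07130767]
```

View pics/w1.png

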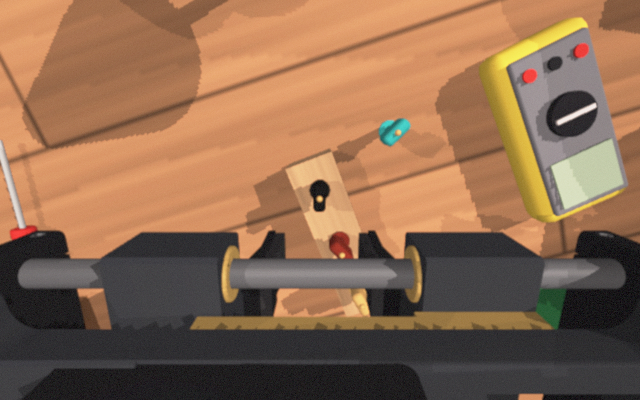

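```bash
python3 -c "
from h import *
crop('w1',285,150,80,60,10,'w1c')"
```

```text
(no output)
```

View pics/w1c.png

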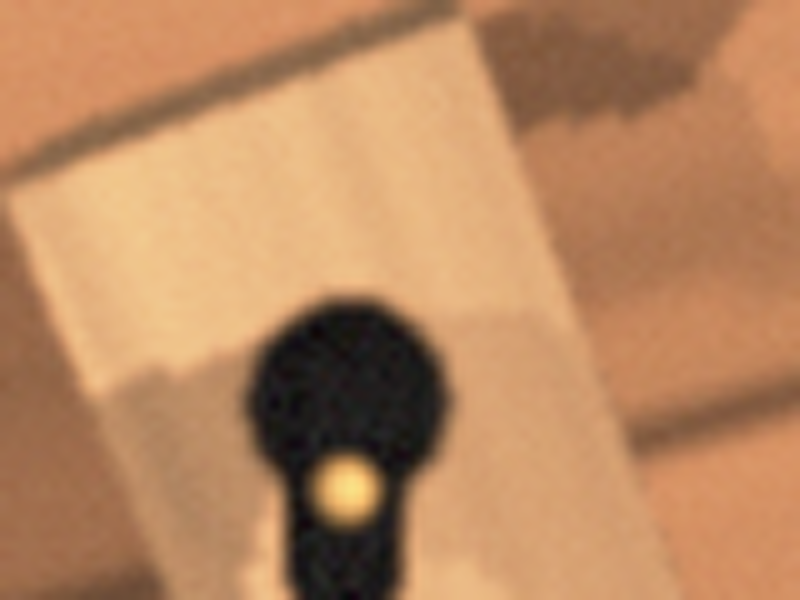

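The black peg is confirmed at dot pixel (319.8,198.9). Its button runs vertically in the picture, along tool x, so the current yaw already fits the grasp.

```bash
python3 -c "
from h import *
a=atz('w1',319.8,198.9,.081);b=atz('w1',319.9,190.0,.044);print(a,b)
p=a;to(p[0],p[1],.0565)"
```

```text
[0.44019189 0.26619516 0.081     ] [0.44026551 0.2661026  0.044     ]
go [-0.02  -0.02   2.858]
```

```bash
python3 -m inch '[[[-0.02,-0.02,1.0],[0,0,0]],[[-0.02,-0.02,2.0],[0,0,0]],[[-0.02,-0.02,2.5],[0,0,0]],[[-0.02,-0.02,2.7],[0,0,0]],[[-0.02,-0.02,2.86],[0,0,0]],[[-0.02,-0.02,2.86],[0,0,0]],[[-0.02,-0.02,2.86],[0,0,0]]]' 40; python3 -m inch '[[[0,0,0],[0,0,0]],[[0,0,0],[0,0,0]],[[0,0,0],[0,0,0]],[[0,0,0],[0,0,0]],[[0,0,0],[0,0,0]],[[0,0,0],[0,0,0]]]' 5; python3 -c "
from h import *
st()"
```

```text
t: 2.2
tcp_pos: [0.4418, 0.2657, 0.0575]
eef_rot: [[-0.955, 0.295, 0.002], [0.295, 0.955, 0.001], [-0.002, 0.001, -1.0]]
contact_force: [-0.4, -0.7, 0.4]
gripper_width: 0.0401
grasp_force: 0.0
t: 2.8
tcp_pos: [0.4407, 0.265, 0.0562]
eef_rot: [[-0.955, 0.295, 0.0], [0.295, 0.955, -0.0], [-0.0, -0.0, -1.0]]
contact_force: [1.4, -0.5, -0.4]
gripper_width: 0.0065
grasp_force: 0.0
2.8 [0.4407 0.265  0.0562] yawy 72.82 z [ 0. -0. -1.] F [ 1.4 -0.5 -0.4] M [0.01 0.06 0.02] w 0.006488638231243153 g 0.0 q [ 22.2   6.  110.8  -0.   63.2 -50.6]
```

```bash
python3 -c "
from h import *
snap('wrist','w2');snap('side','s2')
a=cv2.imread('pics/w2.png')[100:360,200:440];b=cv2.imread('pics/s2.png')[140:250,220:360]
cv2.imwrite('pics/v2.png',np.hstack([cv2.resize(a,(400,433)),cv2.copyMakeBorder(cv2.resize(b,(400,314)),0,119,0,0,0)]));st()"
```

```text
2.9 [0.4407 0.265  0.0561] yawy 72.82 z [-1.e-04 -0.e+00 -1.e+00] F [-0.5 -0.  -0.6] M [-0.04  0.03 -0.03] w 0.0053733858165322165 g 0.0 q [ 22.2   6.  110.8   0.   63.2 -50.6]
```

View pics/v2.png

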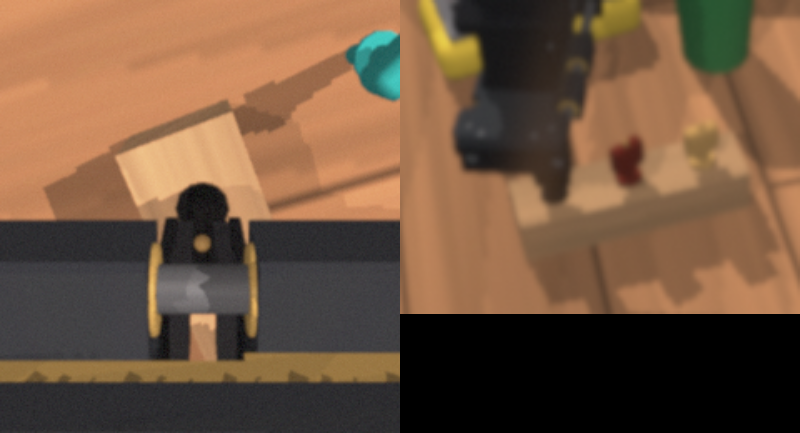

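```bash
python3 -c "
from h import *
print(atz('w2',321.8,245.8,.081),proj('w2',[.4402,.2662,.081]),proj('w2',[.4407,.265,.067]),proj('w2',[.4402,.2662,.044]))
crop('w2',270,190,110,80,7,'w2c');st();print(arm.get_obs()['joint_velocities'])"
```

```text
[0.43945188 0.26628439 0.081     ] [322.05084131 247.03601787] [320.34350398 239.12119118] [321.94999956 225.23587403]
2.9 [0.4407 0.265  0.0561] yawy 72.82 z [-1.e-04 -0.e+00 -1.e+00] F [-0.5 -0.  -0.6] M [-0.04  0.03 -0.03] w 0.0053733858165322165 g 0.0 q [ 22.2   6.  110.8   0.   63.2 -50.6]
[ 0.00293289  0.07590382 -0.14154588 -0.0225975  -0.02794126  0.05927327]
```

View pics/w2c.png

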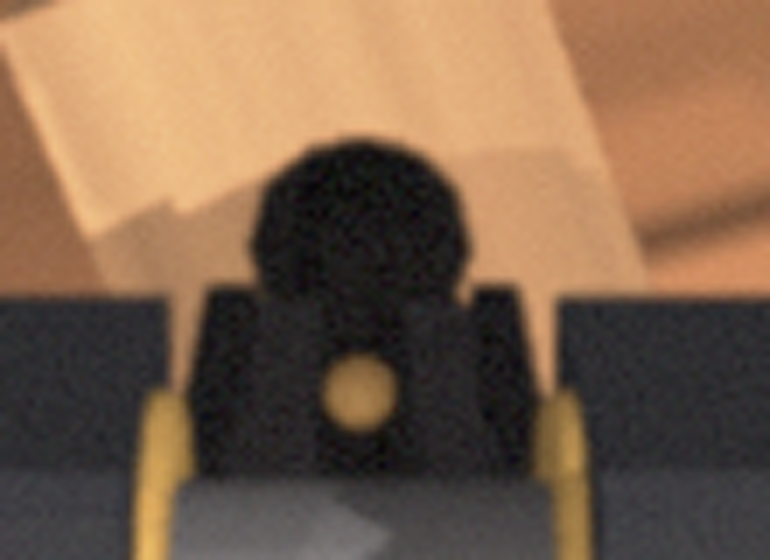

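```bash
python3 -m inch '[[[0,0,0],[0,0,0]],[[0,0,0],[0,0,0]],[[0,0,0],[0,0,0]],[[0,0,0],[0,0,0]]]' 5; python3 -m inch '[[[0,0,0],[0,0,0]],[[0,0,0],[0,0,0]],[[0,0,0],[0,0,0]],[[0,0,0],[0,0,0]]]' 0
```

```text
t: 3.3
tcp_pos: [0.4407, 0.2651, 0.0561]
eef_rot: [[-0.955, 0.295, 0.0], [0.295, 0.955, -0.0], [-0.0, -0.0, -1.0]]
contact_force: [-0.2, -0.5, 0.1]
gripper_width: 0.005
grasp_force: 0.0
t: 3.7
tcp_pos: [0.4408, 0.265, 0.0562]
eef_rot: [[-0.955, 0.295, 0.0], [0.295, 0.955, 0.0], [-0.0, 0.0, -1.0]]
contact_force: [0.8, -0.5, 1.4]
gripper_width: 0.0006
grasp_force: 0.0
```

```bash
python3 -c "
from h import *
P=[]
for n,x,y,w,h in(('wrist',260,190,120,90),('side',220,140,120,90),('top',250,195,120,90)):
    snap(n,n+'3'); i=cv2.imread(f'pics/{n}3.png')
    k=400/w; c=cv2.resize(i[y:y+h,x:x+w],(400,300),interpolation=cv2.INTER_CUBIC)
    for z,col in((.048,(255,0,255)),(.0562,(255,255,0)),(.067,(0,255,0))):
        p=(proj(n+'3',[.4408,.265,z])+.5-[x,y])*k; cv2.circle(c,tuple(int(v) for v in p),2,col,-1); print(n,z,p)
    P.append(c)
i=cv2.imread('pics/side0.png')[140:230,220:340];P.append(cv2.resize(i,(400,300),interpolation=cv2.INTER_CUBIC))
cv2.imwrite('pics/v3.png',np.vstack([np.hstack(P[:2]),np.hstack(P[2:])]))"
```

```text
wrist 0.048 [203.11779148 130.17975797]
wrist 0.0562 [202.98524362 144.78080305]
wrist 0.067 [202.7938334  165.86593664]
side 0.048 [177.80149496 219.59740128]
side 0.0562 [176.49484677 211.16106945]
side 0.067 [174.75051009 199.89881614]
top 0.048 [209.25811511 217.46026626]
top 0.0562 [208.59459851 217.25942806]
top 0.067 [207.70322979 216.98962188]
```

View pics/v3.png

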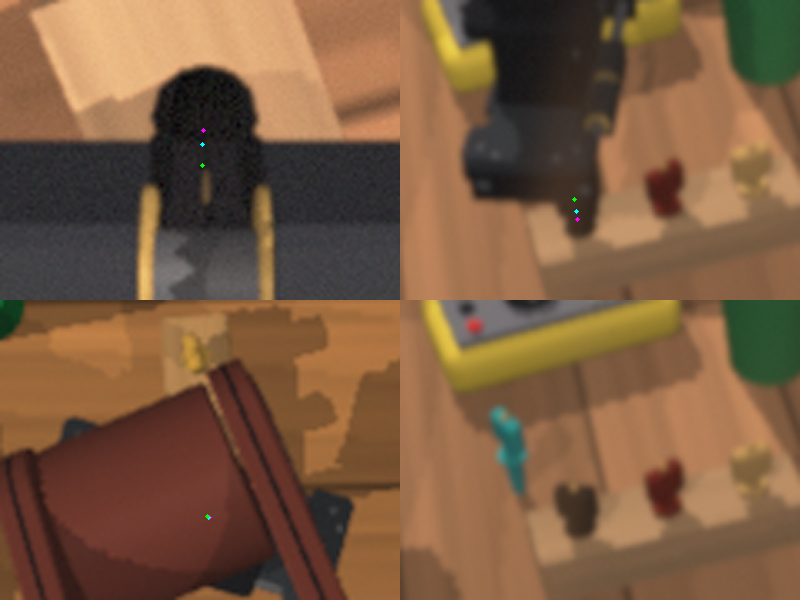

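```bash
python3 -c "
from h import *
d=np.load('pics/wrist3.npz');print('cam',(-d['R'].T@d['t']),d['R'][2])
# yellowish dot blob in all pictures
for f in('w1','w2','wrist3','side0','s2','side3'):
    i=cv2.imread(f'pics/{f}.png').astype(int);
    c=proj(f,[.4402,.2662,.081]).astype(int);x0,y0=c-9
    s=i[y0:y0+19,x0:x0+19];m=((s[:,:,2]-s[:,:,0])>45)
    ys,xs=np.nonzero(m);print(f,c,m.sum(),(xs.mean()+x0,ys.mean()+y0) if m.any() else '')
i=cv2.imread('pics/wrist3.png')[205:262:3,295:348:3].sum(2)//3;print(i)
i=cv2.imread('pics/w2.png')[205:262:3,295:348:3].sum(2)//3;print(i)"
python3 -m inch '[[[0,0,0.03],[0,0,0]],[[0,0,0.05],[0,0,0]],[[0,0,0.05],[0,0,0]]]' 0
```

```text
cam [0.37348367 0.28646391 0.2452627 ] [ 0.24514707 -0.07604272 -0.96649905]
w1 [319 198] 135 (np.float64(318.93333333333334), np.float64(200.65185185185186))
w2 [322 247] 77 (np.float64(321.02597402597405), np.float64(245.55844155844156))
wrist3 [321 247] 0 
side0 [270 194] 275 (np.float64(269.1963636363636), np.float64(192.1890909090909))
s2 [270 194] 28 (np.float64(268.60714285714283), np.float64(198.92857142857142))
side3 [270 194] 27 (np.float64(268.22222222222223), np.float64(198.85185185185185))
[[183 181 183 179 180 177 176 175 177 178 172 169 172 176 173 173 170 166]
 [184 183 181 180 177 180 177 176 173 170 174 172 168 175 175 172 172 168]
 [183 181 183 184 177 180 124  59  29  22  45  98 163 173 170 163 158 161]
 [185 185 180 185 169  84  28  17  23  21  15  18  45 147 162 156 157 155]
 [185 184 174 139  85  37   8  25  15  26  25  27  22  54 156 158 161 156]
 [151 141 139 137  53  32  13  22  22  20  28  24  27  31 149 162 156 155]
 [135 137 139 130  27  23  15  30  29  29  24  30  15  24 126 160 159 155]
 [135 138 139 126  31  28  25  25  37  26  29  31  21  31 103 153 1
[... 1745 characters left out ...]
24  33  42  38  36  22  57  73  25  32  38  41  37  30  22 107]
 [115  20  30  30  41  40  36  61 107 108  85  31  35  40  39  29  20  75]
 [105  26  30  36  36  39  33  65 115 122  90  28  42  37  41  20  27  38]
 [117  28  32  32  35  40  42  25  83  85  30  28  36  43  39  24  24  57]
 [126  31  27  41  37  40  36  25  28  26  19  21  38  42  37  35  24  59]
 [123  38  34  39  39  39  44  34  25  25  23  28  31  36  39  26  26  59]
 [ 95  69  64  67  66  70  71  68  55  54  50  55  55  54  56  55  57  59]]
t: 4.15
tcp_pos: [0.4406, 0.265, 0.0539]
eef_rot: [[-0.955, 0.295, -0.0], [0.295, 0.955, -0.0], [0.0, -0.0, -1.0]]
contact_force: [0.5, -0.2, 0.4]
gripper_width: 0.0002
grasp_force: 0.0
```

```bash
python3 -c "
from h import *
print(tri([('w1',319.8,198.9),('w2',321.3,245.8)]))
w1=np.load('pics/w1.npz');w2=np.load('pics/w2.npz');print(-w1['R'].T@w1['t'],-w2['R'].T@w2['t'],w1['R'],w2['R'],w1['fov'],w1['c'])
print('collar', tri([('w1',319.9,190.0),('w2',321.6,224)]))
"
```

```text
[0.44124483 0.2656434  0.0764574 ]
[0.37227061 0.28843789 0.35996769] [0.3734788 0.2864396 0.2452578] [[ 2.93056221e-01  9.56095208e-01  6.82027859e-05]
 [ 9.24023239e-01 -2.83244045e-01  2.56814845e-01]
 [ 2.45558761e-01 -7.51981672e-02 -9.66460620e-01]] [[ 2.94962497e-01  9.55508746e-01 -4.01813911e-04]
 [ 9.23537432e-01 -2.84985133e-01  2.56636096e-01]
 [ 2.45103523e-01 -7.60691138e-02 -9.66508020e-01]] 64.48334935230311 [321.32004235 201.7431992 ]
collar [0.44205427 0.26545068 0.03561549]
```

```bash
python3 -m inch '[[[0,0,0.04],[0,0,0]],[[0,0,0.07],[0,0,0]],[[0,0,0.07],[0,0,0]]]'; python3 -c "
from h import *
st()"
```

```text
t: 4.45
tcp_pos: [0.4405, 0.265, 0.051]
eef_rot: [[-0.955, 0.295, -0.001], [0.295, 0.955, -0.0], [0.0, -0.0, -1.0]]
contact_force: [0.3, -1.0, -0.1]
gripper_width: 0.0005
grasp_force: 0.0
4.45 [0.4405 0.265  0.051 ] yawy 72.82 z [-5.e-04 -2.e-04 -1.e+00] F [ 0.3 -1.  -0.1] M [ 0.03 -0.01 -0.05] w 0.000471954599077102 g 0.0 q [ 22.2   6.4 111.   -0.   62.6 -50.6]
```

```bash
python3 -m inch '[[[0,0,0.05],[0,0,0]],[[0,0,0.1],[0,0,0]],[[0,0,0.1],[0,0,0]]]'|grep -E 'pos|force'; python3 -c "
from h import *
snap('wrist','w4'); i=cv2.imread('pics/w4.png')[205:262:3,295:348:3].sum(2)//3;print(i)"
```

```text
tcp_pos: [0.4424, 0.266, 0.0504]
contact_force: [-4.8, -1.6, 19.1]
grasp_force: 9.2
[[179 182 178 179 176 177 171 179 180 176 169 167 172 175 174 173 167 164]
 [180 179 182 179 179 176 174 179 178 176 173 170 174 178 173 170 171 166]
 [183 179 181 180 180 166 115  67  46  73 113 163 171 175 173 172 169 170]
 [182 180 183 179 150  38  27  24  18  17  21  40 145 159 162 159 151 160]
 [183 182 160 130  29  27  20  24  26  10  17  24  44 146 160 159 157 154]
 [154 179 143  82  32  27  22  25  16  15  28  24  17 105 159 159 157 154]
 [138 140 135  46  25  27  20  27  27  20  24  24  28  63 155 160 156 154]
 [136 138 135  28  30  29  12  11  24  29  27  19  11  38 153 160 157 155]
 [135 138 136  45  25  26  31  29  27  14  27  30  26  67 151 157 160 155]
 [ 82  85  78  48  27  25  20  27  26  26  33  34  26  29  42  93  94  90]
 [ 46  43  45  44  32  26  33  34  32  40  40  35  31  31  34  41  49  43]
 [ 41  46  42  44  30  34  38  34  36  33  38  37  28  30  23  43  40  42]
 [ 46  45  41  44  27  33  40  37  43  36  33  35  34  30  31  47  47  46]
 [ 48  46  46  53  27  29  42  40  33  41  40  30  38  28  29  38  39  45]
 [ 45  43  50 115  72  27  39  37  39  65  45  38  37  31  83  78  41  43]
 [ 43  44  60 138  96  35  32  35  43  71  38  37  38  28  93 106  43  53]
 [ 44  44  61 145 105  41  38  35  43  67  35  34  37  26  96 122  45  43]
 [ 44  38  72 150 103  36  39  43  38  30  42  39  33  39  99 131  44  47]
 [ 61  64  85 154  82  64  51  48  51  47  53  50  49  52  92 139  61  64]]
```

```bash
python3 -c "
from h import *
for f in('w1','w2','wrist3'):
  for y in(228,234,240,246,252):
    r=cv2.imread(f'pics/{f}.png')[y-1:y+2,240:404].sum((0,2))//9; print(f,y,' '.join(map(str,r[::2])))
"
```

```text
w1 228 138 150 157 150 127 125 124 124 126 123 123 126 136 160 163 161 126 121 119 121 122 121 121 120 122 122 122 122 123 123 121 122 124 122 126 176 190 190 186 184 186 187 184 186 187 187 185 182 182 183 184 180 179 179 181 181 180 181 178 180 159 147 148 147 145 144 143 145 147 145 148 149 152 166 170 170 168 164 165 166 167 170
w1 234 165 164 164 160 157 149 143 146 156 160 161 161 161 123 32 25 24 34 48 46 48 47 73 121 121 123 122 123 122 121 122 120 120 120 119 120 165 190 190 186 185 185 185 187 178 165 120 85 80 88 85 83 88 113 157 173 178 176 181 142 53 49 46 54 31 30 29 31 77 154 158 156 158 161 171 172 173 173 173 173 173 174
w1 240 163 160 162 162 162 161 162 162 162 162 163 155 76 28 27 27 32 37 41 38 41 39 63 117 121 120 121 119 122 121 119 119 119 118 120 122 122 134 152 146 146 156 172 159 122 48 44 52 61 67 62 66 72 78 84 157 166 165 166 106 33 38 35 35 37 34 29 28 26 48 131 158 156 157 157 156 159 170 171 170 169 172
w1 246 159 162 163 165 164 164 166 163 165 159 113 39 26 27 32 35 39 38 39 39 43 44 61 114 120 121 120 122 123 125 126 128 130 131 131 130 130 129 131
[... 2449 characters left out ...]
44 45 44 45 46 50 45 42 45 45 44 41 29 30 29 34 38 36 38 35 41 37 37 38 35 27 25 27 34 40 44 43 47 43 43 43 44 44 47 45 44 45 46 47 43 44 44 45 45 45 48 45 44 44 46 45 46 44 40 48 45
wrist3 246 47 46 45 44 45 45 45 47 47 42 43 46 47 45 43 43 45 44 43 44 46 44 42 45 43 45 42 45 45 44 44 59 93 78 26 25 38 39 36 37 55 69 35 36 39 37 32 23 41 77 68 44 44 44 46 46 46 45 44 43 46 44 44 45 45 43 42 45 46 44 46 45 42 45 44 47 43 43 46 44 43 44
wrist3 252 42 45 44 47 44 46 48 44 45 44 49 45 46 43 45 44 45 46 48 46 45 45 44 44 43 46 44 41 42 43 46 96 139 128 52 36 36 39 38 36 41 34 35 37 37 38 36 25 72 115 118 46 44 45 45 48 44 43 47 47 43 47 45 43 44 43 46 44 44 45 44 45 44 46 46 42 47 45 43 44 45 45
```

The contact and the finger spacing in the picture (74 px for 40 mm, so the front edges are at z≈0.086) agree. The real fingertips sit about 30 mm above the reported TCP, not 8 mm below it. I'll back off, open, re-measure the dot and go lower.

```bash
python3 -m inch '[[[0,0,-0.5],[0,0,0]],[[0,0,-1.0],[0,0,0]],[[0,0,-1.0],[0,0,0]],[[0,0,-1.0],[0,0,0]],[[0,0,-1.0],[0,0,0]],[[0,0,-1.0],[0,0,0]]]' 40 | grep -E 'pos|force|width'; python3 -c "
from h import *
snap('wrist','w5');st()
i=cv2.imread('pics/w5.png').astype(int);c=proj('w5',[.4402,.2662,.081]).astype(int);print(c)
x0,y0=c-16;s=i[y0:y0+33,x0:x0+33];print((s.sum(2)//3)[::2,::2]); print((s[:,:,2]-s[:,:,0])[::2,::2])"
```

```text
tcp_pos: [0.4398, 0.2647, 0.086]
contact_force: [-0.9, 0.5, -0.1]
gripper_width: 0.037
grasp_force: 0.0
5.45 [0.44   0.2647 0.0862] yawy 72.82 z [-1.8e-03 -8.0e-04 -1.0e+00] F [-0.3 -0.3  0.6] M [ 0.01  0.   -0.  ] w 0.038216840572373234 g 0.0 q [ 22.2   3.6 109.7  -0.   66.8 -50.6]
[322 229]
[[143  88  29  32  23  23  26  32  37  29  26  27  25  31  36 111 166]
 [145 103  27  26  26  32  36  29  31  30  28  26  28  29  35 129 164]
 [149 130  35  32  24  18  32  32  33  28  24  26  31  26  59 152 163]
 [148 142  66  32  17  29  34  28  30  37  34  25  29  23  97 163 162]
 [145 142 120  48  23  30  27  27  32  32  36  28  25  72 150 164 161]
 [147 145 143 117  37  34  25  24  30  25  33  23  52 151 171 166 162]
 [143 146 144 153  54  23  42  96 132  94  36  31  69 166 171 166 165]
 [144 143 151 151  66  23  81 161 184 182 100  27  67 163 170 168 164]
 [142 145 181 174  55  28 106 179 198 193 133  29  79 165 168 166 169]
 [142 143 164 178  50  33  86 164 185 179 103  30  89 165 168 168 165]
 [139 143 167 177  55  14  31  86 113 103  39  29  92 167 172 172 172]
 [140 172 186 174  54  25
[... 909 characters left out ...]
 95  92  35   3  58 124 127 127  73   1  37 102  99  99 100]
 [ 85  89 106 107  29  12  76 123 116 120 102   1  47 103 101 103  99]
 [ 85  86 102 106  30  -5  64 123 127 128  74  -2  59 103  99 102 101]
 [ 84  89 101 106  27  12  13  56  83  77  15  -2  56 100  99 102 100]
 [ 87 105 103 107  32   1   2   6  12   5   6   1  57 104 104 104 100]
 [ 87 100 101 104  29  -1   5   5   7   0   0   0  71 104 103 104  98]
 [ 90 101 102 106  29  -1   5   0   1   2   2   6  73 104 104 102 102]
 [100 102 102 104  42  -1   7  -2   2  10   2   6  78 102  99 103 100]
 [101  99 102 102  77   7   4  -1   4   1   4  35 106 104 100 101 100]
 [101 101 103 103 104  84  54  39  40  40  60  85 102 100 104 104 108]]
```

```bash
python3 -m inch '[[[0,0.03,0.6],[0,0,0]],[[0,0.03,1.2],[0,0,0]],[[0,0.03,1.45],[0,0,0]],[[0,0.03,1.6],[0,0,0]],[[0,0.03,1.6],[0,0,0]],[[0,0.03,1.6],[0,0,0]]]' 40 | grep -E 'pos|force|width'; python3 -m inch '[[[0,0,0],[0,0,0]],[[0,0,0],[0,0,0]],[[0,0,0],[0,0,0]],[[0,0,0],[0,0,0]],[[0,0,0],[0,0,0]],[[0,0,0],[0,0,0]],[[0,0,0],[0,0,0]]]' 0 ; python3 -c "
from h import *
st()"
```

```text
tcp_pos: [0.4417, 0.2665, 0.0241]
contact_force: [0.7, 0.2, -0.3]
gripper_width: 0.0401
grasp_force: 0.0
t: 6.75
tcp_pos: [0.4413, 0.2662, 0.0236]
eef_rot: [[-0.955, 0.295, 0.0], [0.295, 0.955, 0.0], [-0.0, 0.0, -1.0]]
contact_force: [-0.9, 0.8, 1.6]
gripper_width: 0.0115
grasp_force: 30.0
6.75 [0.4413 0.2662 0.0236] yawy 72.82 z [ 3.e-04  1.e-04 -1.e+00] F [-0.9  0.8  1.6] M [-0.07  0.12  0.08] w 0.011544025052649771 g 30.00058915000409 q [ 22.3   9.  111.6  -0.   59.4 -50.5]
```

```bash
python3 -m inch '[[[0,0,-0.5],[0,0,0]],[[0,0,-1.3],[0,0,0]],[[0,0,-2.3],[0,0,0]],[[0,0,-3.3],[0,0,0]],[[0,0,-3.7],[0,0,0]],[[0,0,-3.7],[0,0,0]],[[0,0,-3.7],[0,0,0]]]' ; python3 -c "
from h import *
st();to(.5026,-.0437,.172)
s=snap('wrist','w6');i=s['img'].astype(int);o=arm.get_obs()['tcp_pos'];print(proj('w6',[o[0],o[1],o[2]+.0574]))
m=((i[:,:,0]-i[:,:,2])>100);print(i[200:270:5,300:345:5].sum(2)//3)"
```

```text
t: 7.45
tcp_pos: [0.4407, 0.266, 0.1704]
eef_rot: [[-0.955, 0.295, -0.001], [0.295, 0.955, -0.0], [0.001, -0.0, -1.0]]
contact_force: [-0.6, -0.6, -1.7]
gripper_width: 0.0118
grasp_force: 30.0
7.45 [0.4407 0.266  0.1704] yawy 72.82 z [-7.e-04 -3.e-04 -1.e+00] F [-0.6 -0.6 -1.7] M [-0.    0.04  0.01] w 0.01181062844350756 g 29.99985725618899 q [ 22.3  -1.4 105.2  -0.   76.2 -50.5]
go [-3.766 -6.941 -0.038]
[319.0734101  274.68056794]
[[184 179 189 186 185 180 184 174 179]
 [104 188 184 188 185 182 184 179 181]
 [112 190 182 188 185 186 179 182 175]
 [127 157 189 185 182 186 183 182 176]
 [120 121 189 144  18  29 185 183 179]
 [120 122 175  35  25  32 172 180 183]
 [ 83 121  35  28  25  22  27 143 129]
 [ 23  32  30  20  21  24  26  37  37]
 [ 25  29  15  17  15  11  25  38  38]
 [ 35  33  21  23  21  24  24  44  38]
 [ 35  33  19  26  28  29  27  33  35]
 [ 43  36  13  24  32  31  22  29  38]
 [ 80  78  84  81  85  84  70  61  58]
 [104 109 108 110 111 106 108 109  76]]
```

```bash
python3 -m inch '[[[-3.77,-6.94,0],[0,0,-1.76]],[[-3.77,-6.94,0],[0,0,-1.76]],[[-3.77,-6.94,0],[0,0,-1.76]],[[-3.77,-6.94,0],[0,0,-1.76]],[[-3.77,-6.94,0],[0,0,-1.76]],[[-3.77,-6.94,0],[0,0,-1.76]],[[-3.77,-6.94,0],[0,0,-1.76]],[[-3.77,-6.94,0],[0,0,-1.76]],[[-3.77,-6.94,0],[0,0,-1.76]],[[-3.77,-6.94,0],[0,0,-1.76]],[[-3.77,-6.94,0],[0,0,-1.76]]]' ; python3 -c "
from h import *
snap('wrist','w7');snap('side','s7');snap('top','t7');st()
p=proj('w7',[.5026,-.0437,.083]);print(p)
i=cv2.imread('pics/w7.png');x,y=int(p[0])-70,int(p[1])-60
a=cv2.resize(i[y:y+105,x:x+140],(400,300),interpolation=cv2.INTER_CUBIC);print(x,y)
q=proj('s7',[.5026,-.0437,.12]);X,Y=int(q[0])-60,int(q[1])-45;print(X,Y)
j=cv2.imread('pics/s7.png');b=cv2.resize(j[Y:Y+90,X:X+120],(400,300),interpolation=cv2.INTER_CUBIC)
cv2.imwrite('pics/v7.png',np.hstack([a,b]))"
```

```text
t: 8.6
tcp_pos: [0.5027, -0.0422, 0.1708]
eef_rot: [[-0.99, 0.144, -0.001], [0.144, 0.99, 0.0], [0.001, 0.0, -1.0]]
contact_force: [0.4, 0.3, 0.3]
gripper_width: 0.0118
grasp_force: 30.0
8.75 [ 0.5031 -0.0426  0.1713] yawy 81.72 z [ 1.e-04 -0.e+00 -1.e+00] F [ 0.8 -0.  -0. ] M [-0.01  0.01  0.07] w 0.011528224063911857 g 29.999901638366282 q [-13.8  -2.9 106.6   0.   76.3 -95.5]
[318.89981398 198.66719801]
248 138
271 255
```

View pics/v7.png

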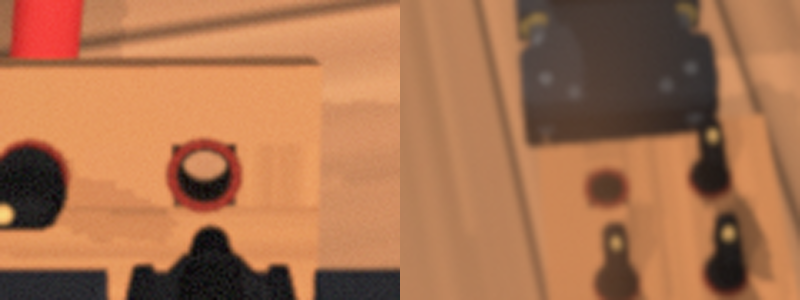

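The hole's ring is centred at native (319.8,199.3), and the headstock edge is parallel to the tool axes. The peg tip shows at about (321.5,218).

```bash
python3 -c "
from h import *
for z in(.080,.083,.086): print(z,atz('w7',319.75,199.3,z))
o=arm.get_obs();t=o['tcp_pos'];zt=t[2]+.0164-.034
print('tip pred',proj('w7',[t[0],t[1],zt]),proj('w7',[t[0]-.0047*.99,t[1]+.0047*.14,zt]),atz('w7',321.5,217.8,zt),t)
i=cv2.imread('pics/w7.png').astype(int).sum(2)//3;print(i[212:236:2,306:340:1])"
```

```text
0.08 [ 0.50405077 -0.04315248  0.08      ]
0.083 [ 0.50329238 -0.04302688  0.083     ]
0.086 [ 0.50253398 -0.04290127  0.086     ]
tip pred [319.82757058 224.60660042] [319.79564431 218.07240952] [ 0.49846312 -0.04076763  0.15374821] [ 0.50314221 -0.04260395  0.17134821]
[[140 146 148 148 149 149 149 147 145 141 132 124 127 123 126 130 140 138
  142 149 150 152 151 149 150 149 150 152 149 153 150 152 152 150]
 [145 144 149 155 156 159 157 158 159 158 158 156 156 158 157 157 159 157
  159 157 154 156 158 158 158 160 158 158 158 157 155 157 155 157]
 [144 149 144 147 151 158 159 160 157 158 159 157 152 147 134 127 134 138
  154 156 157 156 159 156 155 155 158 155 158 157 157 158 154 158]
 [147 150 156 158 160 160 158 160 161 156 139 111  71  45  42  38  34  41
   55  83 119 150 159 157 161 158 158 157 158 158 160 161 157 160]
 [149 152 152 160 156 158 161 161 157 126  73  32  17  17  16  16  16  28
    7  27  48  94 140 158 158 160 157 158 159 157 159 158 159 158]
 [151 158 156 157 156 157 156 157 139  82  29  15  20  15  12  20  20  21
   12  28  23  58 110 149 156 158 155 155 155 156
[... 164 characters left out ...]
 148 149 149 148 133 117  97  57  24   8  24  15  25  29  35  25  25
   30  20  16  23  35  73 105 132 145 149 152 150 150 149 150 146]
 [149 151 149 136 107  67  39  24  32  35  30  34  17  22  31  26  25  21
   32  32  24  26  30  27  40  44  83 120 148 154 151 151 152 151]
 [156 144 116  73  39  31  27  24  21  13  25  25  19  18  20  17  23  13
   22  23  25  21  17  25  26  27  33  50  89 127 150 159 160 160]
 [112  69  41  32  30  33  21  15  13  15   9  21  24  25  13  27  12  23
   22   8  24  25  26  29  24  16  30  29  32  53  89 112 124 125]
 [ 40  29  32  36  28  28  20  25  17  24  17  20  23  18  23  12  27  16
   22  11  20  12  33  22  10  20  30  38  32  31  32  30  40  45]]
```

```bash
python3 -m inch '[[[0,-0.035,0.8],[0,0,0]],[[0,-0.035,1.4],[0,0,0]],[[0,-0.035,1.6],[0,0,0]],[[0,-0.035,1.8],[0,0,0]],[[0,-0.035,2.0],[0,0,0]],[[0,-0.035,2.1],[0,0,0]],[[0,-0.035,2.1],[0,0,0]]]' ; python3 -c "
from h import *
st()"
```

```text
t: 9.45
tcp_pos: [0.503, -0.0449, 0.0873]
eef_rot: [[-0.989, 0.146, -0.0], [0.146, 0.989, 0.0], [0.0, 0.0, -1.0]]
contact_force: [-0.3, -0.5, -0.3]
gripper_width: 0.0115
grasp_force: 30.0
9.45 [ 0.503  -0.0449  0.0873] yawy 81.63 z [-0.  0. -1.] F [-0.3 -0.5 -0.3] M [ 0.02 -0.    0.02] w 0.011490901803966273 g 29.999892194755375 q [-14.1   2.3 111.    0.   66.7 -95.7]
```

```bash
python3 -m inch '[[[0,0,0.06],[0,0,0]],[[0,0,0.12],[0,0,0]],[[0,0,0.18],[0,0,0]],[[0,0,0.18],[0,0,0]],[[0,0,0.18],[0,0,0]]]' ; python3 -c "
from h import *
st()"
```

```text
t: 9.95
tcp_pos: [0.5029, -0.0447, 0.08]
eef_rot: [[-0.989, 0.146, -0.0], [0.146, 0.989, 0.0], [0.0, 0.0, -1.0]]
contact_force: [-0.7, 2.1, -0.3]
gripper_width: 0.012
grasp_force: 30.0
9.95 [ 0.5029 -0.0447  0.08  ] yawy 81.62 z [-2.e-04  5.e-04 -1.e+00] F [-0.7  2.1 -0.3] M [0.65 0.15 0.03] w 0.012012896154754062 g 30.000072391703725 q [-14.    2.8 111.3   0.   65.9 -95.7]
```

```bash
python3 -m inch '[[[0,0.02,0],[0,0,0]],[[0,0.02,0.03],[0,0,0]],[[0,0.02,0.06],[0,0,0]],[[0,0.02,0.06],[0,0,0]],[[0,0.02,0.06],[0,0,0]]]' ; python3 -c "
from h import *
st()"
```

```text
t: 10.45
tcp_pos: [0.5029, -0.0443, 0.0776]
eef_rot: [[-0.989, 0.146, -0.001], [0.146, 0.989, -0.0], [0.0, -0.0, -1.0]]
contact_force: [-2.9, 1.2, 0.9]
gripper_width: 0.0117
grasp_force: 30.0
10.45 [ 0.5029 -0.0443  0.0776] yawy 81.62 z [-5.e-04 -1.e-04 -1.e+00] F [-2.9  1.2  0.9] M [0.17 0.43 0.  ] w 0.011731495588871035 g 30.000138957984746 q [-14.    3.  111.4  -0.   65.6 -95.6]
```

```bash
python3 -m inch '[[[0.015,0.01,0],[0,0,0]],[[0.015,0.01,0.03],[0,0,0]],[[0.015,0.01,0.06],[0,0,0]],[[0.015,0.01,0.06],[0,0,0]],[[0.015,0.01,0.06],[0,0,0]]]' ; python3 -c "
from h import *
st()"
```

```text
t: 10.95
tcp_pos: [0.5028, -0.0441, 0.0757]
eef_rot: [[-0.989, 0.146, 0.001], [0.146, 0.989, -0.001], [-0.001, -0.001, -1.0]]
contact_force: [-2.2, -2.1, 5.1]
gripper_width: 0.0117
grasp_force: 30.0
10.95 [ 0.5028 -0.0441  0.0757] yawy 81.62 z [ 5.e-04 -7.e-04 -1.e+00] F [-2.2 -2.1  5.1] M [-0.4   0.64 -0.  ] w 0.011732204460627733 g 30.0008674710989 q [-13.9   3.1 111.5  -0.   65.4 -95.6]
```

```bash
python3 -m inch '[[[0.01,-0.008,0.02],[0,0,0.8]],[[0.01,-0.008,0.03],[0,0,1.6]],[[0.01,-0.008,0.04],[0,0,2.4]],[[0.01,-0.008,0.05],[0,0,3.2]],[[0.01,-0.008,0.06],[0,0,4]],[[0.01,-0.008,0.06],[0,0,4.4]]]' ; python3 -c "
from h import *
st()"
```

```text
t: 11.55
tcp_pos: [0.5029, -0.0441, 0.0742]
eef_rot: [[-0.862, 0.508, 0.001], [0.508, 0.862, -0.0], [-0.001, 0.0, -1.0]]
contact_force: [-4.2, -0.6, 10.0]
gripper_width: 0.0121
grasp_force: 30.0
11.55 [ 0.5029 -0.0441  0.0742] yawy 59.5 z [ 1.4e-03 -4.0e-04 -1.0e+00] F [-4.2 -0.6 10. ] M [-0.06  0.87  0.08] w 0.012093837774219152 g 30.001264214515686 q [-14.    3.2 111.6  -0.   65.1 -73.5]
```

```bash
python3 -m inch '[[[0.017,-0.010,0.02],[0,0,0.8]],[[0.017,-0.010,0.03],[0,0,1.6]],[[0.017,-0.010,0.04],[0,0,2.4]],[[0.017,-0.010,0.05],[0,0,3.2]],[[0.017,-0.010,0.06],[0,0,4]],[[0.017,-0.010,0.06],[0,0,4.4]]]' ; python3 -c "
from h import *
st()"
```

```text
t: 12.15
tcp_pos: [0.503, -0.0441, 0.0729]
eef_rot: [[-0.609, 0.793, 0.003], [0.793, 0.609, -0.001], [-0.002, 0.002, -1.0]]
contact_force: [-5.7, 1.6, 14.3]
gripper_width: 0.012
grasp_force: 30.0
12.15 [ 0.503  -0.0441  0.0729] yawy 37.5 z [ 3.2e-03 -6.0e-04 -1.0e+00] F [-5.7  1.6 14.3] M [0.02 1.07 0.06] w 0.011963084556963464 g 30.001272421795875 q [-14.    3.2 111.7   0.   64.9 -51.5]
```

```bash
python3 -m inch '[[[0.02,-0.017,0.0],[0,0,0.8]],[[0.027,-0.023,0.01],[0,0,1.6]],[[0.027,-0.023,0.02],[0,0,2.4]],[[0.027,-0.023,0.03],[0,0,3.2]],[[0.027,-0.023,0.04],[0,0,4]],[[0.027,-0.023,0.04],[0,0,4.6]]]' ; python3 -c "
from h import *
st()"
```

```text
t: 12.75
tcp_pos: [0.5029, -0.0441, 0.0722]
eef_rot: [[-0.25, 0.968, 0.006], [0.968, 0.25, -0.001], [-0.003, 0.006, -1.0]]
contact_force: [-4.0, 0.4, 18.0]
gripper_width: 0.0114
grasp_force: 30.0
12.75 [ 0.5029 -0.0441  0.0722] yawy 14.48 z [ 0.0061 -0.001  -1.    ] F [-4.   0.4 18. ] M [0.01 0.68 0.11] w 0.011429361854462401 g 30.002535965759307 q [-14.    3.1 111.9   0.   64.6 -28.5]
```

```bash
python3 -m inch '[[[0.006,-0.024,0.0],[0.06,0.01,1]],[[0.006,-0.024,0.0],[0.06,0,2]],[[0.006,-0.024,0.01],[0.06,0,3]],[[0.006,-0.024,0.015],[0.06,0,4]],[[0.006,-0.024,0.02],[0.06,0,5]],[[0.006,-0.024,0.02],[0.06,0,6]]]' ; python3 -c "
from h import *
st()"
```

```text
t: 13.35
tcp_pos: [0.5029, -0.0441, 0.0718]
eef_rot: [[0.269, 0.963, 0.003], [0.963, -0.269, -0.001], [-0.0, 0.003, -1.0]]
contact_force: [-0.6, 0.8, 17.2]
gripper_width: 0.0118
grasp_force: 30.0
13.35 [ 0.5029 -0.0441  0.0718] yawy -15.58 z [ 0.0031 -0.0011 -1.    ] F [-0.6  0.8 17.2] M [0.04 0.35 0.16] w 0.011799586556083869 g 30.00067211687565 q [-14.    3.3 111.8  -0.   64.7   1.6]
```

```bash
python3 -m inch '[[[0,0,0.005],[0.02,0,-1]],[[0,0,0.01],[0.03,0,-2]],[[0,0,0.015],[0.03,0,-3]],[[0,0,0.02],[0.03,0,-4]],[[0,0,0.02],[0.03,0,-5]],[[0,0,0.02],[0.03,0,-6]],[[0,0,0.025],[0.03,0,-5]],[[0,0,0.03],[0.03,0,-4]],[[0,0,0.03],[0.03,0,-3]],[[0,0,0.03],[0.03,0,-2]],[[0,0,0.03],[0.03,0,-1]],[[0,0,0.03],[0.03,0,0]]]' ; python3 -c "
from h import *
st()"
```

```text
t: 14.55
tcp_pos: [0.5028, -0.0441, 0.0699]
eef_rot: [[0.269, 0.963, 0.0], [0.963, -0.269, -0.0], [-0.0, 0.001, -1.0]]
contact_force: [1.9, 0.3, 10.2]
gripper_width: 0.0119
grasp_force: 30.0
14.55 [ 0.5028 -0.0441  0.0699] yawy -15.58 z [ 5.e-04 -4.e-04 -1.e+00] F [ 1.9  0.3 10.2] M [-0.11 -0.31  0.04] w 0.01185642469045381 g 29.999517984688282 q [-14.    3.6 111.7  -0.   64.7   1.6]
```

```bash
python3 -m inch '[[[0,0,0.005],[0,0,-1]],[[0,0,0.01],[0,0,-2]],[[0,0,0.015],[0,0,-3]],[[0,0,0.02],[0,0,-4]],[[0,0,0.025],[0,0,-5]],[[0,0,0.03],[0,0,-6]],[[0,0,0.03],[0,0,-5]],[[0,0,0.03],[0,0,-4]],[[0,0,0.03],[0,0,-3]],[[0,0,0.03],[0,0,-2]],[[0,0,0.03],[0,0,-1.4]],[[0,0,0.03],[0,0,-1.4]]]' ; python3 -c "
from h import *
st()"
```

```text
t: 15.75
tcp_pos: [0.5028, -0.0441, 0.0688]
eef_rot: [[0.147, 0.989, 0.0], [0.989, -0.147, -0.0], [-0.0, 0.0, -1.0]]
contact_force: [0.9, -0.1, 12.2]
gripper_width: 0.0118
grasp_force: 30.0
15.75 [ 0.5028 -0.0441  0.0688] yawy -8.48 z [ 4.e-04 -4.e-04 -1.e+00] F [ 0.9 -0.1 12.2] M [-0.09 -0.18 -0.09] w 0.011755286293339955 g 30.00278907828033 q [-14.    3.7 111.8  -0.   64.6  -5.5]
```

```bash
python3 -m inch '[[[0,0,0],[0,0,0]],[[0,0,0],[0,0,0]],[[0,0,0],[0,0,0]],[[0,0,-0.2],[0,0,0]],[[0,0,-0.7],[0,0,0]],[[0,0,-1.4],[0,0,0]],[[0,0,-2.2],[0,0,0]],[[0,0,-2.2],[0,0,0]],[[0,0,-2.2],[0,0,0]]]' 26 | grep -E 't:|pos|force|width'; python3 -c "
from h import *
for n in('wrist','side','top'): snap(n,n[0]+'9')
st()
# dots: blobs yellowish-bright near predicted
yaw=np.radians(-8.4);X=np.array([np.cos(yaw),np.sin(yaw)]);Y=np.array([-X[1],X[0]])
h=np.array([.5028,-.0441])
for a,b in((0,0),(54,0),(0,-54),(54,-54)):
  p=h+X*a/1e3+Y*b/1e3
  for f in('w9','s9','t9'):
    i=cv2.imread(f'pics/{f}.png').astype(int);c=proj(f,[p[0],p[1],.126])
    x0,y0=(c-8).astype(int)
    if x0<0 or y0<0 or x0>620 or y0>380: print(a,b,f,'out',c);continue
    s=i[y0:y0+17,x0:x0+17]; w=np.clip(s[:,:,2]-s[:,:,0]-20,0,None)*(s.sum(2)>250)
    n,l,stt,ce=cv2.connectedComponentsWithStats((w>20).astype('uint8')); print(a,b,f,c.round(1),[(int(stt[k,4]),(ce[k]+[x0,y0]).round(1).tolist()) for k in range(1,n)])
"
```

```text
t: 16.65
tcp_pos: [0.5002, -0.0438, 0.1547]
eef_rot: [[0.146, 0.989, -0.006], [0.989, -0.146, 0.0], [-0.001, -0.006, -1.0]]
contact_force: [0.4, -0.4, -0.8]
gripper_width: 0.0259
grasp_force: 0.0
16.8 [ 0.4986 -0.0434  0.1524] yawy -8.38 z [-0.0101  0.0014 -0.9999] F [ 0.4 -0.9 -0.7] M [-0.1   0.01  0.01] w 0.026331630100683054 g 0.0 q [-1.400e+01 -2.100e+00  1.078e+02 -1.000e-01  7.480e+01 -5.600e+00]
0 0 w9 [325.8 218.6] [(56, [324.5, 217.0]), (12, [333.0, 220.5]), (6, [317.0, 218.5]), (2, [317.0, 223.5]), (1, [317.0, 226.0])]
0 0 s9 [331.9 298.8] [(242, [330.7, 297.3])]
0 0 t9 [446.7 229.4] [(69, [443.3, 223.4]), (5, [446.0, 230.0]), (8, [440.0, 236.8])]
54 0 w9 [400.8 218.8] [(34, [407.5, 218.0]), (59, [399.9, 217.5])]
54 0 s9 [364.1 296.2] [(202, [364.0, 294.9])]
54 0 t9 [448.7 206. ] [(61, [443.8, 199.8]), (2, [456.0, 197.5]), (1, [440.0, 213.0]), (2, [452.5, 213.0])]
0 -54 w9 [325.5 285.9] [(6, [317.0, 290.5]), (4, [325.0, 288.2]), (5, [333.0, 291.0])]
0 -54 s9 [334.9 328.4] [(197, [332.9, 326.9])]
0 -54 t9 [470.9 232.5] []
54 -54 w9 [396.2 286.1] [(97, [390.4, 285.7])]
54 -54 s9 [368.7 325.6] [(145, [366.7, 323.6]), (14, [369.3, 324.5])]
54 -54 t9 [472.6 209. ] [(1, [468.0, 200.0]), (2, [470.5, 200.0])]
```

```bash
python3 -c "
from h import *
yaw=np.radians(-8.4);X=np.array([np.cos(yaw),np.sin(yaw)]);Y=np.array([-X[1],X[0]]);h=np.array([.5028,-.0441])
for f in('s9','w9'):
  for a,b in((0,0),(54,0),(0,-54),(54,-54)):
    p=h+X*a/1e3+Y*b/1e3;c=proj(f,[p[0],p[1],.126]);g=proj(f,[p[0],p[1],.127])-c
    i=cv2.imread(f'pics/{f}.png').astype(float);x0,y0=np.round(c-[7,7]).astype(int)
    s=i[y0:y0+13,x0:x0+13].sum(2)/3
    print(f,a,b,c.round(2),'per mm',g.round(2),x0,y0);print(s.astype(int))
"|head -80
```

```text
s9 0 0 [331.92 298.82] per mm [-0.01 -0.32] 325 292
[[146 143 140 137 135 132 129 128 127 128 130 129 127]
 [144 141 140 137 130 120 112 109 109 115 123 126 126]
 [145 143 141 133 118 100  89  85  87  95 110 121 124]
 [145 144 140 127 102  82  74  70  70  78  96 115 122]
 [143 142 136 118  92  74  72  72  70  72  89 111 119]
 [142 139 132 113  88  77  87  94  87  76  87 110 119]
 [141 138 130 113  88  85 107 121 110  87  86 107 119]
 [142 138 131 111  89  90 117 132 119  92  85 104 117]
 [142 138 131 112  89  87 106 117 108  85  81 100 115]
 [142 138 132 114  89  77  86  92  86  74  76  95 113]
 [142 139 134 119  93  74  72  72  70  67  73  94 114]
 [142 140 137 124  97  75  69  67  66  65  72  93 113]
 [143 142 139 127  99  75  68  66  65  65  70  90 112]]
s9 54 0 [364.14 296.19] per mm [ 0.02 -0.32] 357 289
[[134 132 131 130 126 119 117 116 118 125 133 135 136]
 [135 134 131 123 109  92  85  84  87 103 122 131 134]
 [137 137 132 114  88  65  55  54  58  79 108 126 132]
 [139 138 130 105  72  49  46  47  48  63  94 120 130]
 [139 139 127  97  63  49  64  79  76  67  88 117 130]
 [13
[... 2587 characters left out ...]
25  33  38  43  43  43  30  29  23  17  32]
 [ 26  32  34  32  29  30  36  30  23  32  23  19  25]
 [ 30  27  34  32  40  31  29  29  29  25  30  21  32]]
w9 54 0 [400.77 218.79] per mm [0.33 0.43] 394 212
[[ 27  30  30  26  28  32  30  28  29  30  33  35  67]
 [ 30  27  28  34  45  59  67  59  43  31  26  32  69]
 [ 30  23  33  57  91 117 123 109  86  52  33  36  70]
 [ 28  36  64 100 139 161 168 166 141  99  49  33  65]
 [ 18  44  88 137 165 181 189 182 171 133  77  37  73]
 [ 30  57 103 152 174 184 190 185 180 149  97  46  68]
 [ 29  49 103 154 174 181 192 189 178 154  95  46  66]
 [ 18  44  88 138 172 181 186 182 170 137  85  39  60]
 [ 27  31  64 109 144 164 170 163 151 110  59  29  60]
```

The black peg's dot now sits no higher than its neighbours' dots, by my estimate 1–3 mm lower. The peg is released and the arm is clear, so I'm handing in.

```bash
python3 -c "
from rig import arm
print(arm.sign_off())"
```

```text
the job is handed in; nothing more can be done
None
```

The black peg is in the ukulele's empty hole, button in line with the neck and, by image estimate, 1–3 mm deeper than the three beside it. Contact force peaked at 19 N, the peg is released, and the job was handed in at about 17 s; no verdict came back.

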